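# Set the throttle valve of a hydraulic power unit

### The job

Check the oil temperature first: pick up the infrared thermometer, hold it steady for a second and a half pointing at the middle of the black spot on the valve block from about 12 cm in front of it, and lay it back down on its side on the blue mat. Then, by its black crank handle, close the red throttle wheel (clockwise) until it comes to its stop and keep it there a moment, and back it off exactly two full turns. Finish the program there while still gripping the crank handle and holding the wheel still (do not let go), with nothing else on the bench disturbed.

Things in the scene. Friction and masses are not known exactly. Their poses are not given: they have to be found in the camera images.
- power_unit: Hydraulic unit, fixed: grey tank 300 x 210 mm (x, y), 104 mm high; on it an aluminium valve block (100 x 100 mm, top at 152 mm), gauge on the block's +y side (to 182 mm), blue motor across the far end (to 204 mm). Origin: middle of the underside, on the bench; x from valve to motor, z up. Valve axis vertical at (-70, 0) mm.
- valve_axis (a point): Point on the vertical axis of the throttle valve, 222 mm above the bench, level with the middle of the crank handle (nothing is there: the wheel hub ends at 199 mm).
- throttle (a joint): Opening of the red throttle wheel, rad: 0 closed on its stop, grows anticlockwise seen from above (about +z), up to 22. Rim 112 mm across, tube 12 mm thick, mid-plane 187 mm above the bench, three spokes; it does not rise as it turns. Turning takes about 4 to 6 N at the handle; it stays where it is left.
- handle_grip (a point): Middle of the black upright crank handle (21 mm across, 200 to 250 mm above the bench), 50 mm from the wheel's axis; this point is 222 mm above the bench. The handle spins freely on its pin: a gripper holding it from above can carry it round the axis without turning itself.
- handle: The same crank handle; origin at its foot on the axis of its pin, 200 mm above the bench.
- temp_spot (a point): Centre of the matt black measuring spot, 40 mm across, on the -y flank of the valve block, 130 mm above the bench, at (-70, -61, 130) mm in the unit's frame. Its face looks to the unit's -y and leans back 35 degrees, so it can be seen from above; aiming at it level, along the unit's +y, is fine. Its axes are those of the power unit.
- thermometer: Pistol-shaped infrared thermometer, orange barrel, black handle, 0.22 kg, always measuring (no trigger to press), lying on its side. Origin: underside, below the grasp place; x out of the nose, z up. Barrel 42 mm wide (y), 38 high (z), x -88 to +67 mm, clear to grip across y from x -25 to +45; handle 105 mm long, 30 thick, sticks out to -y from x -88 to -45.
- thermo_nose (a point): Lens at the front of the thermometer, at (67, 0, 19) mm in its frame; its axes are the thermometer's, it looks along +x.
- mat: Blue mat 260 x 240 mm (x, y), 3 mm thick, fixed; origin in the middle of its underside.
- pendant: Grey keypad 115 x 70 x 24 mm, loose bystander; origin in the middle of its underside.
- hex_key: Steel L-shaped key 124 mm long, 8 mm thick, loose bystander; origin under its long arm.
- oil_bottle: White bottle, 64 mm across, 150 mm high, red cap, loose bystander; origin in the middle of its underside.
- grip_jaw: Dark steel jaw insert 60 x 45 x 22 mm, loose bystander; origin in the middle of its underside.
- tape_roll: Yellow tape roll 90 mm across, 22 mm high, loose bystander; origin in the middle of its underside.
- specimen: Flat aluminium tensile specimen 150 x 20 x 4 mm, loose bystander; origin in the middle of its underside.
- check_weight: Brass knobbed weight 52 mm across, 55 mm high, loose bystander; origin in the middle of its underside.
There are look-alikes about, which are no part of the job. There is more than one size of the thermometer; the job needs the smaller.

How it is judged:
On the way, in this order (a step that is already met when the one before it is completed fails the run):
1. the gripped thermometer points at the black spot, from 5 to 20 cm, steady for a second (y of temp_spot in the frame of thermo_nose between -0.018 and 0.018 m and z of temp_spot in the frame of thermo_nose between -0.015 and 0.015 m and x of temp_spot in the frame of thermo_nose between 0.05 and 0.2 m and y of thermo_nose in the frame of power_unit below -0.09 m and angle between the x axis of thermometer and the y axis of power_unit, either way round below 0.9 rad and linear speed of thermometer below 0.03 m/s and angular speed of thermometer below 0.15 rad/s and contact force between the fingers and thermometer above 1 N and height (world z) of thermometer above 0.04 m), for 1 s.
2. the thermometer lies on its side on the mat again, let go (x of thermometer in the frame of mat between -0.115 and 0.115 m and y of thermometer in the frame of mat between -0.105 and 0.105 m and height (world z) of thermometer below 0.012 m and angle between thermometer's own z axis and vertical below 0.15 rad and linear speed of thermometer below 0.02 m/s and contact force between thermometer and the arm below 0.1 N and contact force between thermometer and the fingers below 0.1 N), for 0.2 s.
3. the throttle wheel is closed on its stop (value of joint throttle below 0.06 rad and velocity of joint throttle between -0.1 and 0.1 rad/s), for 0.2 s.
At the end, for the whole second after the job is handed in: The throttle wheel stands two turns (12.57 rad) open from its stop, within 0.2 rad, and still; the gripper still holds the crank handle (pressing it with over 2 N, TCP within 30 mm of the middle of the handle); the thermometer lies on its side with its grasp place on the mat, released and at rest (all of step 2 and value of joint throttle between 12.3664 and 12.7664 rad and velocity of joint throttle between -0.05 and 0.05 rad/s and contact force between the fingers and handle above 2 N and distance between the grasp point and handle_grip below 0.03 m); the arm keeps its last pose, push and grip.
It fails at once if a bystander on the bench is pushed more than 25 mm (distance of any of pendant, hex_key, oil_bottle, grip_jaw, tape_roll, specimen, check_weight from where it was at the start of the episode above 0.025 m).
It also fails if it takes over 72 s, if anything falls off the work surface, if the arm or the gripper's body presses on something with over 40 N, if the wrist force passes 120 N, or if a joint passes its speed limit or range.

### The arm

A 6-joint arm with a two-finger parallel gripper is mounted at the origin on the work surface. World frame = base frame: x ahead of the robot, y to its left, z up, the work surface at z = 0. Lengths are in m, angles in rad, forces in N, time in s.
With the tool pointing down it reaches from about 0.3 to 0.775 m from the base axis. Payload 14.6 kg.
Tool frame: the origin (TCP) lies between the finger pads, 19 mm behind the fingertips; this is the grasp point; z points along the fingers, y is the line along which they close (so a half turn about z gives the same grasp; the last joint's range is limited). The gripper opens to 94 mm and grips with 3 to 60 N. Pads are 16 mm wide; open, the fingers measure 119 mm over their backs; the gripper's body (75 mm by 177 mm) begins 78 mm behind the grasp point.
Start: joints at [1.222, 0.3, 1.521, -0, 1.321, -0.067], TCP at [0.153, 0.528, 0.224] pointing down, gripper open.
Joint ranges: [-3.03, 3.03], [-0.79, 2.21], [0.23, 2.52], [-1.04, 4.18], [0, 3.07], [-2.55, 2.55]. Speed limits (rad/s): [2.22, 2.22, 2.57, 3.14, 3.14, 3.14].

### API

Orientations are given as [roll, pitch, yaw] about the fixed x, y, z axes, in that order (R = Rz(yaw) Ry(pitch) Rx(roll)).
In Python, from station import telemetry, optics, ctrl gives the robot as it stands.
- The arm moves only by the tool carry_out, never from a script. Its argument "plan" is a list that holds one entry, the list of rows, each a list of 7 numbers: the shift along the tool's x, y, z in mm, then the turn, a rotation vector about the tool's x, y, z in rad, then the finger opening in mm, from 0 to 94. A call has 1 to 20 rows; each row shifts and turns the commanded pose from where the row before left it, along the tool's axes as they then stand; what a row does not reach is not made up. A row lasts 1/12 s, in which the tool goes at most 41.7 mm and 7.16 degrees, less where a joint would pass 70% of its speed; a pose out of reach is approached as far as the arm can. A call with a gripper value outside its range is refused whole. The fingers move at their own pace and stop on an object; "squeeze" is the grip in N (left out, the last holds). Time passes only in rows, so rows that do not move let the fingers close. It gives the time, the measured TCP pose, the force, the opening and the grip force at its end, in the units of the state.
- telemetry.get_obs(): the state, without advancing time (a new reading comes with each control period).
- optics.camera(name): name is "side" or "top"; returns a dict with "pixels" (420x560x3 uint8, red, green, blue), "intrinsics" (3x3 intrinsics, pixels), "origin" and "rotation" of the camera in the world. Camera axes: x right, y down, z forward; pixel columns grow to the right and rows downward; lengths in m; the calibration is good to about 2 mm. A picture is of the moment at which its call begins. There is no depth.
- ctrl.hand_in(): hands the job in; it is judged then, once.
The state is a dict: "time_s": time; "qpos": joint angles; "joint_vel": joint speeds; "tau": joint torques, N m; "ee_pos": TCP position; "eef_rot": TCP orientation; "force": force on the tool from outside, world axes, zero at the start; "moment": the same for the moment, N m; "grip_width": finger opening in m; "grip_force": force on a finger pad.
Only numpy, scipy, OpenCV 4.12 (cv2) and the standard library are available. Lean on these libraries where they do the work, as an engineer would, in place of code of your own. Each camera call takes 0.05 s, during which the arm holds its last target. There are 200 camera calls.

## Working session

There is one attempt and no reset: what is moved stays moved. The work goes in short steps, Python scripts to look and compute and a tool call to move; the robot and the scene stay as the last step left them, time stands still between calls to the robot, and variables do not carry over. Pictures are saved under pics/ and viewed, at most 10 in all, crops included, and the job is handed in when it is done.

Besides the shell and the picture viewer there is one more tool, called as a command line: name --argument value ..., lists and objects as JSON in quotes. carry_out: Moves the arm, as the interface text tells. Its arguments: {"type":"object","properties":{"plan":{"type":"array","items":{"type":"array","items":{"type":"array","items":{"type":"number"}}}},"squeeze":{"type":"number"}},"required":["plan"]}

```bash
mkdir -p pics
python3 - <<'E'
from station import telemetry, optics, ctrl
import cv2,pickle
o=telemetry.get_obs();print(o)
d={}
for n in("side","top"):
    c=optics.camera(n);d[n]=c;cv2.imwrite(f"pics/{n}0.png",c["pixels"][:,:,::-1]);print(n,c["intrinsics"],c["origin"],c["rotation"])
pickle.dump(d,open("c0.pkl","wb"))
E
```

```text
{'time_s': 0.0, 'qpos': array([ 1.22240250e+00,  3.00479616e-01,  1.52160910e+00, -4.79699116e-06,
        1.32069693e+00, -6.65925470e-02]), 'joint_vel': array([ 0.00093658, -0.00070539, -0.00054425,  0.00167909,  0.00121978,
        0.00043999]), 'tau': array([-7.05341081e-04, -5.31821716e+01, -3.52705014e+01,  7.07658450e-02,
        2.47379526e-02, -7.44307886e-05]), 'ee_pos': array([0.15286128, 0.52806849, 0.22366979]), 'eef_rot': array([-3.14040199e+00, -7.47498144e-05,  2.85979252e+00]), 'force': array([-0.14466138,  0.85672389,  0.23203098]), 'moment': array([-0.01474871, -0.07661855,  0.00179255]), 'grip_force': 0.0, 'grip_width': 0.09388277323264811}
side [[420.39665964   0.         288.44266447]
 [  0.         420.39665964 203.92254663]
 [  0.           0.           1.        ]] [-0.2531873  -0.76809346  1.03532718] [-2.27625177  0.00942625 -0.75242604]
top [[380.72417119   0.         273.95711431]
 [  0.         380.72417119 212.11020904]
 [  0.           0.           1.        ]] [ 0.31683577 -0.01697629  1.20513876] [-3.02481762 -0.00309581 -1.54714656]
```

View pics/top0.png

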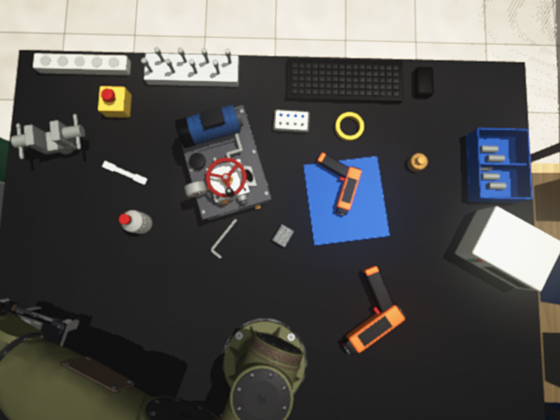

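View pics/side0.png

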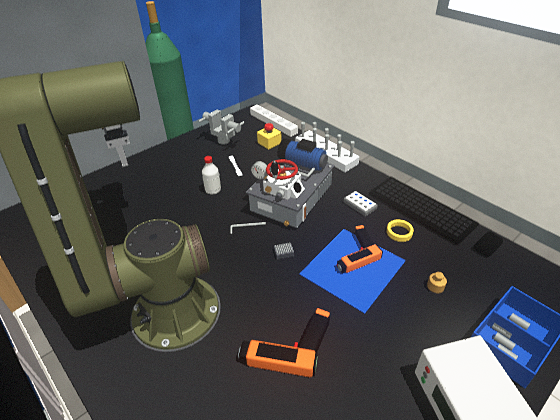

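The top picture shows two candidate thermometers: one on the blue mat at about (347,190), and one on the bare bench at about (375,328), which is clearly larger. The mat one fits "smaller, lying on the mat". The power unit is at about (225,165) with the red wheel at (226,178). I'll enlarge both to confirm.

```bash
cat > h.py <<'E'
import numpy as np,cv2,pickle
from scipy.spatial.transform import Rotation as R
def Rc(c):
    r=np.asarray(c["rotation"]);return r if r.shape==(3,3) else R.from_euler('xyz',r).as_matrix()
def ray(c,uv):
    K=c["intrinsics"];d=Rc(c)@np.linalg.inv(K)@np.array([uv[0],uv[1],1.]);return np.asarray(c["origin"]),d
def onz(c,uv,z):
    o,d=ray(c,uv);return o+d*(z-o[2])/d[2]
def proj(c,p):
    q=c["intrinsics"]@(Rc(c).T@(np.asarray(p)-c["origin"]));return q[:2]/q[2]
def tri(c1,u1,c2,u2):
    o1,d1=ray(c1,u1);o2,d2=ray(c2,u2)
    s=np.linalg.lstsq(np.c_[d1,-d2],o2-o1,rcond=None)[0]
    a,b=o1+d1*s[0],o2+d2*s[1];return (a+b)/2,np.linalg.norm(a-b)
E
python3 - <<'E'
from h import *
d=pickle.load(open("c0.pkl","rb"));t=d["top"];s=d["side"]
for n,c in d.items():
    hsv=cv2.cvtColor(c["pixels"],cv2.COLOR_RGB2HSV)
    m=cv2.inRange(hsv,(5,150,120),(16,255,255))
    for k in cv2.findContours(m,0,2)[0]:
        if cv2.contourArea(k)>60:
            r=cv2.minAreaRect(k);print(n,"orange",r,[onz(c,p,.03).round(3)[:2] for p in cv2.boxPoints(r)])
    m=cv2.inRange(hsv,(100,150,120),(125,255,255))
    for k in cv2.findContours(m,0,2)[0]:
        if cv2.contourArea(k)>1500:
            r=cv2.minAreaRect(cv2.convexHull(k));print(n,"blue",r,[onz(c,p,.003).round(3)[:2] for p in cv2.boxPoints(r)])
    m=cv2.inRange(hsv,(0,150,90),(4,255,255))|cv2.inRange(hsv,(174,150,90),(180,255,255))
    for k in cv2.findContours(m,0,2)[0]:
        if cv2.contourArea(k)>60: r=cv2.fitEllipse(k);print(n,"red",r,onz(c,r[0],.187))
i=t["pixels"][:,:,::-1]
a=cv2.resize(i[95:225,165:285],None,fx=4,fy=4,interpolation=2);b=cv2.resize(i[145:225,305:370],None,fx=4.8,fy=4.8,interpolation=2)
cv=np.zeros((520,800,3),np.uint8);cv[:,:480]=a;cv[:b.shape[0],485:485+b.shape[1]]=b[:,:315];cv2.imwrite("pics/crop1.png",cv)
i=s["pixels"][:,:,::-1];cv2.imwrite("pics/crop2.png",cv2.resize(i[130:280,235:395],None,fx=4,fy=4,interpolation=2))
E
```

```text
side orange ((280.2030334472656, 357.68292236328125), (68.64519500732422, 27.45808219909668), 10.007980346679688) [array([ 0.032, -0.284]), array([ 0.09 , -0.232]), array([ 0.196, -0.381]), array([ 0.135, -0.424])]
side orange ((322.23291015625, 312.21234130859375), (13.927896499633789, 5.852057456970215), 20.556045532226562) [array([ 0.277, -0.297]), array([ 0.294, -0.288]), array([ 0.309, -0.325]), array([ 0.291, -0.333])]
side orange ((361.92529296875, 257.27117919921875), (15.537772178649902, 40.06206512451172), 67.83365631103516) [array([ 0.486, -0.209]), array([ 0.625, -0.249]), array([ 0.588, -0.301]), array([ 0.454, -0.261])]
side blue ((521.3845825195312, 326.92303466796875), (74.884521484375, 64.34522247314453), 33.690067291259766) [array([ 0.56 , -0.632]), array([ 0.814, -0.613]), array([ 0.796, -0.802]), array([ 0.563, -0.801])]
side blue ((351.8476257324219, 266.6039123535156), (83.70812225341797, 67.13134765625), 31.26373291015625) [array([ 0.359, -0.147]), array([ 0.64 , -0.041]), array([ 0.651, -0.345]), array([ 0.395, -0.405])]
side blue ((200.8524932861328, 58.22670
[... 1109 characters left out ...]
), array([ 0.392, -0.384]), array([ 0.355, -0.145])]
top blue ((503.3832702636719, 163.024169921875), (71.98388671875, 50.529788970947266), 87.75425720214844) [array([ 0.75 , -0.674]), array([ 0.761, -0.839]), array([ 0.523, -0.835]), array([ 0.513, -0.673])]
top red ((123.66000366210938, 218.94696044921875), (10.315696716308594, 12.155073165893555), 105.77632141113281) [0.40816176 0.38548487 0.187     ]
top red ((225.43905639648438, 176.1438446044922), (35.806976318359375, 37.579837799072266), 56.12392044067383) [0.53167487 0.11703927 0.187     ]
top red ((107.82554626464844, 95.15058135986328), (10.897028923034668, 12.943020820617676), 131.20425415039062) [0.7535675  0.45372271 0.187     ]
```

View pics/crop1.png

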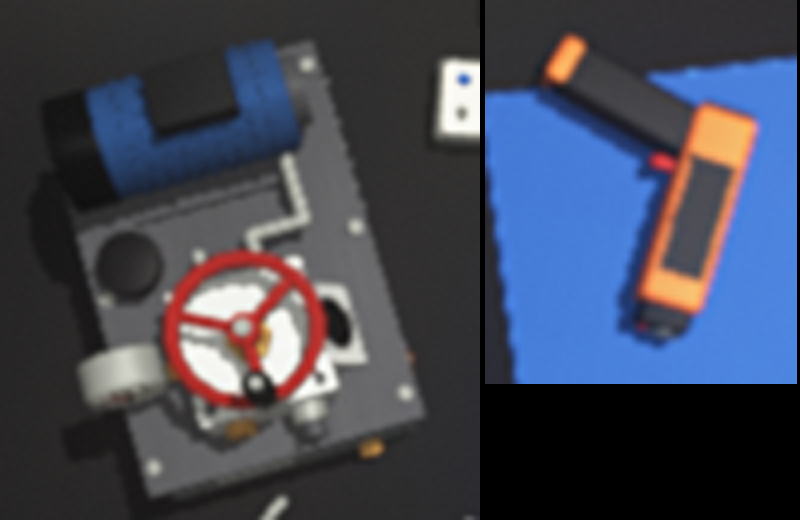

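View pics/crop2.png

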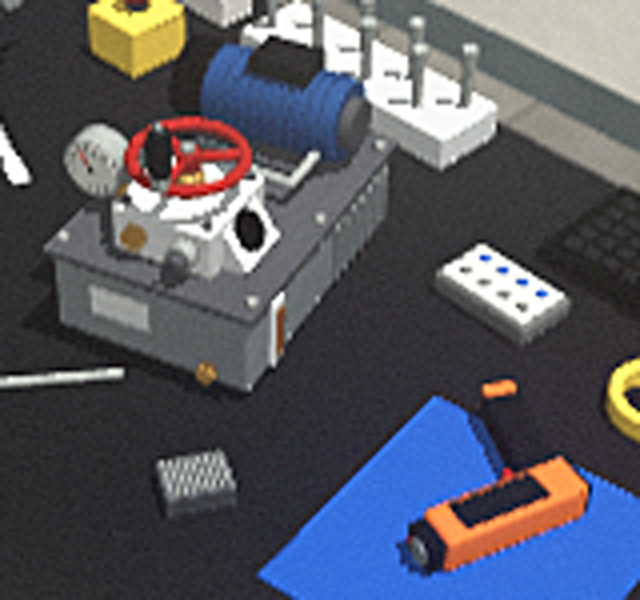

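Crop 1 shows the mat thermometer with its nose towards the robot (about (340,213) in the full image) and its handle to +y. It matches the description and is the smaller of the two. The wheel's crank handle is at crop (258,385) in the top view and (158,155) in the side crop. The spot faces right, at crop (335,318). Next I'll work out the poses.

Run:
```python
from h import *
d=pickle.load(open("c0.pkl","rb"));t=d["top"];s=d["side"]
T=lambda u,v:((u+.5)/4-.5+165,(v+.5)/4-.5+95)
M=lambda u,v:((u-485+.5)/4.8-.5+305,(v+.5)/4.8-.5+145)
S=lambda u,v:((u+.5)/4-.5+235,(v+.5)/4-.5+130)
U=np.array([[-.15,-.105],[.15,-.105],[-.15,.105]])
def fit(P):
    P=np.array(P);a=U-U.mean(0);b=P-P.mean(0);H=a.T@b;th=np.arctan2(H[0,1]-H[1,0],H.trace())
    Q=R.from_euler('z',th).as_matrix()[:2,:2];o=P.mean(0)-Q@U.mean(0);return th,o,o+Q@[-.07,0],o+Q@[-.07,-.061]
print("unit top",fit([onz(t,T(*p),.104)[:2] for p in((425,413),(315,42),(148,497))]))
print("unit side",fit([onz(s,S(*p),.104)[:2] for p in((250,322),(395,145),(47,247))]))
print("wheel top",onz(t,T(246,329),.187),"side",onz(s,S(189,157),.187),tri(t,T(246,329),s,S(189,157)))
print("spot",tri(t,T(336,320),s,S(251,229)))
print("handle top view z.25",onz(t,T(257,382),.25),"z.222",onz(t,T(257,386),.222),"side z.25",onz(s,S(159,126),.25),"z.222", onz(s,S(158,153),.222),tri(t,T(257,382),s,S(159,127)))
r,f=onz(t,M(728,112),.041),onz(t,M(671,306),.041)
n=onz(t,M(660,334),.022);print("thermo",r,f,n,np.linalg.norm(f-r),np.arctan2(*(f-r)[1::-1]))
x=(f-r)/np.linalg.norm(f-r);print("origin",r+.088*x, n-.067*x)
for a in((577,470),(442,519)):print("side",onz(s,S(*a),.041))
```

```text
unit top (np.float64(0.3088695570615128), array([0.59600353, 0.13763374]), array([0.52931608, 0.11635501]), array([0.54785898, 0.05824167]))
unit side (np.float64(0.3023102177195899), array([0.5968189 , 0.13608922]), array([0.52999332, 0.11524837]), array([0.54815463, 0.05701465]))
wheel top [0.52969593 0.11509613 0.187     ] side [0.53285236 0.11643551 0.187     ] (array([0.5298355 , 0.11427466, 0.18948993]), np.float64(0.0016482420555573199))
spot (array([0.54979741, 0.05755509, 0.13213467]), np.float64(0.001226923485735047))
handle top view z.25 [0.48242837 0.09862506 0.25      ] z.222 [0.4846325  0.10191466 0.222     ] side z.25 [0.48604248 0.09979872 0.25      ] z.222 [0.48569499 0.10196786 0.222     ] (array([0.4830141 , 0.09785246, 0.25129457]), np.float64(0.0020313328484153816))
thermo [ 0.59841214 -0.26782721  0.041     ] [ 0.47024571 -0.23103383  0.041     ] [ 0.45417595 -0.22739987  0.022     ] 0.1333431160197136 2.8620354483366066
origin [ 0.5138285  -0.24354536  0.041     ] [ 0.51857486 -0.24588718  0.022     ]
side [ 0.60217982 -0.27022909  0.041     ]
side [ 0.48273176 -0.22981556  0.041     ]
```

carry_out --plan '[[[0, 0, -27, 0, 0, 0, 94], [0, 0, -27, 0, 0, 0, 94], [-12, -14, -26, 0, 0, 0, 94], [-24, -27, 0, 0, 0, 0, 94], [-24, -27, 0, 0, 0, 0, 94], [-24, -27, 0, 0, 0, 0, 94], [-24, -27, 0, 0, 0, 0, 94], [-24, -27, 0, 0, 0, 0, 94], [-24, -27, 0, 0, 0, 0, 94], [-24, -27, 0, 0, 0, 0, 94], [-24, -27, 0, 0, 0, 0, 94], [-24, -27, 0, 0, 0, 0, 94], [-24, -27, 0, 0, 0, 0, 94], [-24, -27, 0, 0, 0, 0, 94], [-24, -27, 0, 0, 0, 0, 94], [-24, -27, 0, 0, 0, 0, 94], [-24, -27, 0, 0, 0, 0, 94], [-24, -27, 0, 0, 0, 0, 94], [-24, -27, 0, 0, 0, 0, 94], [-24, -27, 0, 0, 0, 0, 94]]]' --squeeze 25

```text
time_s: 1.77
ee_pos: [0.4251, -0.0448, 0.3042]
eef_rot: [3.142, -0.0, 2.859]
force: [0.5, 1.0, 0.6]
grip_width: 0.094
grip_force: 0.0
```

carry_out --plan '[[[-24, -28, 0, 0, 0, 0, 94], [-24, -28, 0, 0, 0, 0, 94], [-24, -28, 0, 0, 0, 0, 94], [-24, -28, 0, 0, 0, 0, 94], [-24, -28, 0, 0, 0, 0, 94], [-24, -27, 0, 0, 0, 0, 94], [0, 0, 15, 0, 0, 0, 94], [0, 0, 30, 0, 0, 0, 94], [0, 0, 30, 0, 0, 0, 94], [0, 0, 30, 0, 0, 0, 94], [0, 0, 30, 0, 0, 0, 94], [0, 0, 30, 0, 0, 0, 94], [0, 0, 25, 0, 0, 0, 94], [0, 0, 20, 0, 0, 0, 94], [0, 0, 0, 0, 0, 0, 94], [0, 0, 0, 0, 0, 0, 94]]]'

```text
time_s: 3.1
ee_pos: [0.5165, -0.2431, 0.0939]
eef_rot: [3.141, -0.002, 2.86]
force: [0.7, 0.6, 0.2]
grip_width: 0.094
grip_force: 0.0
```

Run:
```python
from h import *
from station import optics
d={n:optics.camera(n) for n in("side","top")}
pickle.dump(d,open("c1.pkl","wb"))
a=cv2.resize(d["top"]["pixels"][130:250,290:410,::-1],None,fx=3.3,fy=3.3,interpolation=2)
b=cv2.resize(d["side"]["pixels"][200:320,290:410,::-1],None,fx=3.3,fy=3.3,interpolation=2)
cv2.imwrite("pics/c1.png",np.hstack([a,b]))
```

```text
(no output)
```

View pics/c1.png

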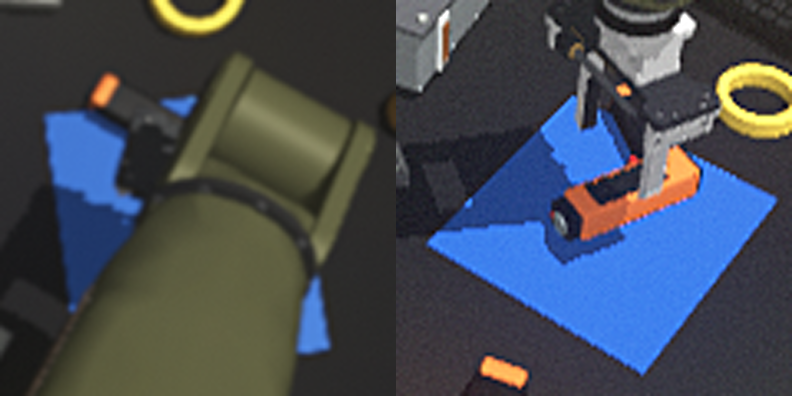

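The side view shows the fingers straddling the barrel squarely, with the near finger at (650,165) in the right-hand panel. I'll descend and grip.

carry_out --plan '[[[0, 0, 20, 0, 0, 0, 94], [0, 0, 20, 0, 0, 0, 94], [0, 0, 18, 0, 0, 0, 94], [0, 0, 10, 0, 0, 0, 94], [0, 0, 0, 0, 0, 0, 94], [0, 0, 0, 0, 0, 0, 30], [0, 0, 0, 0, 0, 0, 30], [0, 0, 0, 0, 0, 0, 30], [0, 0, 0, 0, 0, 0, 30], [0, 0, 0, 0, 0, 0, 30], [0, 0, 0, 0, 0, 0, 30], [0, 0, 0, 0, 0, 0, 30], [0, 0, 0, 0, 0, 0, 30], [0, 0, 0, 0, 0, 0, 30]]]' --squeeze 30

```text
time_s: 4.37
ee_pos: [0.5167, -0.2434, 0.0263]
eef_rot: [-3.141, 0.0, 2.86]
force: [-1.0, -1.2, 2.3]
grip_width: 0.042
grip_force: 29.9
```

carry_out --plan '[[[0, 0, -14, 0, 0, 0, 30], [0, 0, -27, 0, 0, 0, 30], [0, 0, -27, 0, 0, 0, 30], [0, 0, -26, 0, 0, 0, 30], [-5, 14, -14, 0, 0, 0, 30], [-10, 28, 0, 0, 0, 0, 30], [-10, 28, 0, 0, 0, 0, 30], [-10, 28, 0, 0, 0, 0, 30], [-10, 28, 0, 0, 0, 0, 30], [-6, 16, 0, 0, 0, 0, 30], [0, 0, 0, 0, 0, 0.08, 30], [0, 0, 0, 0, 0, 0.11, 30], [0, 0, 0, 0, 0, 0.11, 30], [0, 0, 0, 0, 0, 0.11, 30], [0, 0, 0, 0, 0, 0.11, 30], [0, 0, 0, 0, 0, 0.11, 30], [0, 0, 0, 0, 0, 0.11, 30], [0, 0, 0, 0, 0, 0.11, 30], [0, 0, 0, 0, 0, 0.09, 30], [0, 0, 0, 0, 0, 0.045, 30]]]'

```text
time_s: 6.03
ee_pos: [0.6049, -0.1209, 0.1337]
eef_rot: [-3.141, -0.001, 1.869]
force: [-0.3, 0.4, -3.1]
grip_width: 0.042
grip_force: 29.9
```

Run:
```python
from h import *
from station import optics,telemetry
d={n:optics.camera(n) for n in("side","top")}
print(telemetry.get_obs())
pickle.dump(d,open("c2.pkl","wb"))
a=cv2.resize(d["top"]["pixels"][110:230,190:350,::-1],None,fx=2.45,fy=2.45,interpolation=2)
b=cv2.resize(d["side"]["pixels"][140:260,240:400,::-1],None,fx=2.45,fy=2.45,interpolation=2)
cv2.imwrite("pics/c2.png",np.vstack([a,b]))
```

```text
{'time_s': 6.1333, 'qpos': array([-2.56783241e-01,  5.30131453e-01,  1.41480261e+00,  1.03260021e-04,
        1.19778787e+00, -5.60020385e-01]), 'joint_vel': array([-0.00026965, -0.00085181, -0.00189614, -0.00117975, -0.00041545,
       -0.07207845]), 'tau': array([-1.41481863e-02, -6.59118891e+01, -3.46841884e+01,  5.14286163e-03,
       -1.83689338e-02,  1.22225326e+00]), 'ee_pos': array([ 0.60491694, -0.12097337,  0.13372121]), 'eef_rot': array([-3.14068693e+00, -6.81316588e-04,  1.87399548e+00]), 'force': array([-0.25213852,  0.39512329, -3.37768164]), 'moment': array([ 0.0466156 ,  0.04620089, -0.01157942]), 'grip_force': 29.870951771736145, 'grip_width': 0.04181366482710172}
```

View pics/c2.png

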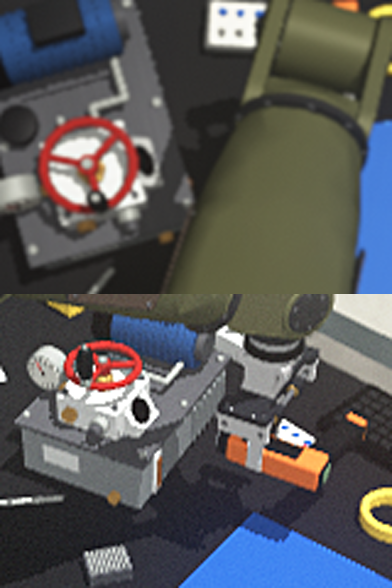

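Run:
```python
from h import *
c=pickle.load(open("c2.pkl","rb"))["side"]
x=np.array([-.300,.954,0]);y=np.array([-.954,-.3,0]);o=np.array([.605,-.121,.1107])
f=lambda u,v:((proj(c,o+x*a+y*b+[0,0,z])-[240,140]+.5)*2.45-.5+[0,294]).round()
for a,b,z in((-.088,-.021,.038),(-.088,.021,.038),(-.088,.021,0),(-.088,-.021,0),(.046,.021,0),(.046,.021,.038),(.067,0,.019)):print(a,b,z,f(0,0))
i=c["pixels"][225:275,320:380] if 0 else c["pixels"][185:235,325:385]
cv2.imwrite("pics/c3.png",cv2.resize(i[:,:,::-1],None,fx=10,fy=10,interpolation=2))
g=lambda a,b,z:((proj(c,o+x*a+y*b+[0,0,z])-[325,185]+.5)*10-.5).round()
for a in((-.088,-.021,.038),(-.088,.021,.038),(-.088,.021,0),(-.088,-.021,0),(.046,.021,0),(.046,.021,.038),(.067,0,.019)):print(a,g(*a))
```

```text
-0.088 -0.021 0.038 [331. 453.]
-0.088 0.021 0.038 [320. 472.]
-0.088 0.021 0 [316. 493.]
-0.088 -0.021 0 [328. 475.]
0.046 0.021 0 [224. 461.]
0.046 0.021 0.038 [225. 440.]
0.067 0 0.019 [217. 437.]
(-0.088, -0.021, 0.038) [503. 202.]
(-0.088, 0.021, 0.038) [456. 277.]
(-0.088, 0.021, 0) [442. 365.]
(-0.088, -0.021, 0) [489. 290.]
(0.046, 0.021, 0) [ 65. 234.]
(0.046, 0.021, 0.038) [ 71. 147.]
(0.067, 0, 0.019) [ 38. 136.]
```

View pics/c3.png

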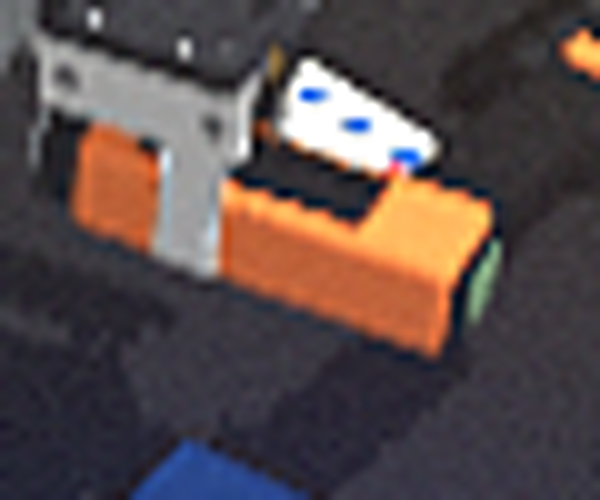

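The zoomed side view matches the predicted barrel corners to within 1 px (rear bottom (440,355), front bottom (73,223)), so the thermometer is level and aimed. I'll hold it for 1.6 s.

carry_out --plan '[[[0, 0, 0, 0, 0, 0, 30], [0, 0, 0, 0, 0, 0, 30], [0, 0, 0, 0, 0, 0, 30], [0, 0, 0, 0, 0, 0, 30], [0, 0, 0, 0, 0, 0, 30], [0, 0, 0, 0, 0, 0, 30], [0, 0, 0, 0, 0, 0, 30], [0, 0, 0, 0, 0, 0, 30], [0, 0, 0, 0, 0, 0, 30], [0, 0, 0, 0, 0, 0, 30], [0, 0, 0, 0, 0, 0, 30], [0, 0, 0, 0, 0, 0, 30], [0, 0, 0, 0, 0, 0, 30], [0, 0, 0, 0, 0, 0, 30], [0, 0, 0, 0, 0, 0, 30], [0, 0, 0, 0, 0, 0, 30], [0, 0, 0, 0, 0, 0, 30], [0, 0, 0, 0, 0, 0, 30], [0, 0, 0, 0, 0, 0, 30], [0, 0, 0, 0, 0, 0, 30]]]'

```text
time_s: 7.8
ee_pos: [0.6052, -0.1211, 0.1342]
eef_rot: [-3.142, -0.0, 1.875]
force: [1.0, -0.2, -2.3]
grip_width: 0.0418
grip_force: 29.9
```

carry_out --plan '[[[0, 0, 0, 0, 0, -0.05, 30], [0, 0, 0, 0, 0, -0.09, 30], [0, 0, 0, 0, 0, -0.11, 30], [0, 0, 0, 0, 0, -0.11, 30], [0, 0, 0, 0, 0, -0.11, 30], [0, 0, 0, 0, 0, -0.11, 30], [0, 0, 0, 0, 0, -0.11, 30], [0, 0, 0, 0, 0, -0.11, 30], [0, 0, 0, 0, 0, -0.11, 30], [0, 0, 0, 0, 0, -0.075, 30], [6, -16, 0, 0, 0, 0, 30], [10, -28, 0, 0, 0, 0, 30], [10, -28, 0, 0, 0, 0, 30], [10, -28, 0, 0, 0, 0, 30], [10, -28, 0, 0, 0, 0, 30], [5, -14, 14, 0, 0, 0, 30], [0, 0, 27, 0, 0, 0, 30], [0, 0, 27, 0, 0, 0, 30], [0, 0, 20, 0, 0, 0, 30], [0, 0, 0, 0, 0, 0, 30]]]'

```text
time_s: 9.47
ee_pos: [0.5148, -0.2425, 0.0424]
eef_rot: [3.14, -0.006, 2.86]
force: [-0.2, 1.3, -3.5]
grip_width: 0.0422
grip_force: 29.9
```

carry_out --plan '[[[0, 0, 6, 0, 0, 0, 30], [0, 0, 6, 0, 0, 0, 30], [0, 0, 5, 0, 0, 0, 30], [0, 0, 3, 0, 0, 0, 30], [0, 0, 0, 0, 0, 0, 30], [0, 0, 0, 0, 0, 0, 30]]]'

```text
time_s: 9.97
ee_pos: [0.5169, -0.2434, 0.0267]
eef_rot: [-3.141, 0.001, 2.86]
force: [0.3, -0.2, -2.6]
grip_width: 0.0423
grip_force: 29.9
```

carry_out --plan '[[[0, 0, 1, 0, 0, 0, 30], [0, 0, 0, 0, 0, 0, 30], [0, 0, 0, 0, 0, 0, 94], [0, 0, 0, 0, 0, 0, 94], [0, 0, 0, 0, 0, 0, 94], [0, 0, 0, 0, 0, 0, 94], [0, 0, 0, 0, 0, 0, 94], [0, 0, 0, 0, 0, 0, 94], [0, 0, -10, 0, 0, 0, 94], [0, 0, -25, 0, 0, 0, 94], [0, 0, -30, 0, 0, 0, 94], [0, 0, -35, 0, 0, 0, 94], [0, 0, -35, 0, 0, 0, 94], [0, 0, -35, 0, 0, 0, 94], [0, 0, -35, 0, 0, 0, 94], [0, 0, -35, 0, 0, 0, 94], [0, 0, -35, 0, 0, 0, 94], [0, 0, -20, 0, 0, 0, 94]]]'

```text
time_s: 11.47
ee_pos: [0.5167, -0.2433, 0.3255]
eef_rot: [-3.14, 0.005, 2.86]
force: [0.6, -0.4, 0.5]
grip_width: 0.0939
grip_force: 0.0
```

carry_out --plan '[[[6, 16, 0, 0, 0, 0, 94], [13, 32, 0, 0, 0, 0, 94], [13, 32, 0, 0, 0, 0, 80], [13, 32, 0, 0, 0, 0, 70], [13, 32, 0, 0, 0, 0, 70], [13, 32, 0, 0, 0, 0, 70], [13, 32, 0, 0, 0, 0, 70], [13, 32, 0, 0, 0, 0, 70], [13, 32, 0, 0, 0, 0, 70], [12, 32, 0, 0, 0, 0, 70], [5, 16, 0, 0, 0, 0, 70], [0, 0, 15, 0, 0, 0, 70], [0, 0, 20, 0, 0, 0, 70], [0, 0, 10, 0, 0, 0, 70], [0, 0, 0, 0, 0, 0, 70]]]'

```text
time_s: 12.72
ee_pos: [0.4829, 0.0993, 0.2738]
eef_rot: [-3.14, -0.003, 2.86]
force: [-0.4, -0.0, 0.4]
grip_width: 0.07
grip_force: 0.0
```

Run:
```python
from h import *
from station import optics,telemetry
d={n:optics.camera(n) for n in("side","top")}
o=telemetry.get_obs();print(o['time_s'],o['ee_pos'],o['eef_rot'],o['force'])
pickle.dump(d,open("c4.pkl","wb"))
a=cv2.resize(d["top"]["pixels"][120:260,260:420,::-1],None,fx=2.4,fy=2.4,interpolation=2)
b=cv2.resize(d["side"]["pixels"][110:250,235:395,::-1],None,fx=4,fy=4,interpolation=2)
m=np.zeros((560,800,3),np.uint8);m[:,:640]=b;m[:,640:]=0;m=m
cv2.imwrite("pics/c4.png",np.hstack([b[:,:400],np.vstack([a,np.zeros((560-a.shape[0],a.shape[1],3),np.uint8)])]))
```

```text
12.8167 [0.4837978  0.0991923  0.27609683] [3.14142977e+00 3.92829682e-04 2.85937358e+00] [ 0.6040768  -0.24504126 -0.21950846]
```

View pics/c4.png

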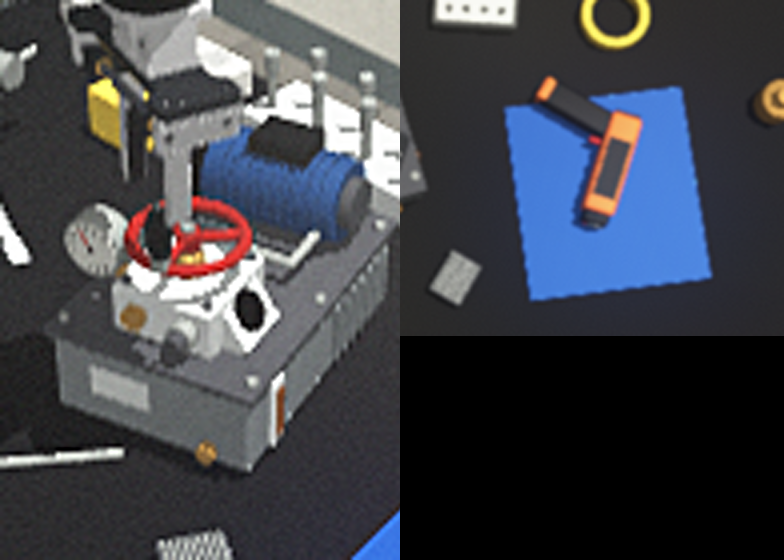

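The thermometer is back flat on the mat, and the fingers sit above the crank handle (handle at (157,235) in the left panel). I'll descend and grip the handle.

carry_out --plan '[[[0, 0, 12, 0, 0, 0, 70], [0, 0, 15, 0, 0, 0, 70], [0, 0, 15, 0, 0, 0, 70], [0, 0, 10, 0, 0, 0, 70], [0, 0, 0, 0, 0, 0, 70], [0, 0, 0, 0, 0, 0, 10], [0, 0, 0, 0, 0, 0, 10], [0, 0, 0, 0, 0, 0, 10], [0, 0, 0, 0, 0, 0, 10], [0, 0, 0, 0, 0, 0, 10], [0, 0, 0, 0, 0, 0, 10], [0, 0, 0, 0, 0, 0, 10], [0, 0, 0, 0, 0, 0, 10]]]' --squeeze 25

```text
time_s: 13.9
ee_pos: [0.4836, 0.0991, 0.2233]
eef_rot: [-3.141, -0.0, 2.86]
force: [-2.7, -1.7, 3.2]
grip_width: 0.0203
grip_force: 25.1
```

Run:
```python
from station import telemetry
o=telemetry.get_obs();print(o['time_s'],o['ee_pos'],o['eef_rot'],o['force'],o['moment'],o['grip_width'],o['grip_force'],o['qpos'])
```

```text
13.9 [0.48358193 0.09906257 0.22329435] [-3.14065546e+00 -1.75775245e-04  2.85979232e+00] [-2.65429492 -1.72964639  3.15698514] [-0.31150358  0.59369924 -0.00304868] 0.020341205267099396 25.124980568652973 [ 1.28246527e-01  1.75239903e-01  1.67746203e+00 -8.21746773e-04
  1.28942563e+00 -1.16052116e+00]
```

```bash
cat > arc.py <<'E'
import numpy as np,sys,json
# arc a0 a1 n [cx cy r yaw]: integer-mm tool-frame rows along the circle, angles in deg
a0,a1,n=map(float,sys.argv[1:4]);n=int(n);r=float(sys.argv[4])if len(sys.argv)>4 else 49.5;yaw=2.86
a=np.radians(np.linspace(a0,a1,n+1));P=r*np.c_[np.cos(a),np.sin(a)]
x=np.array([np.cos(yaw),np.sin(yaw)]);y=np.array([np.sin(yaw),-np.cos(yaw)])
Q=np.round(np.c_[P@x,P@y]);print([[int(v) for v in q] for q in np.diff(Q,axis=0)])
E
python3 arc.py 199.5 169.5 3;python3 arc.py 169.5 -190.5 24
```

```text
[[5, 8], [3, 8], [1, 8]]
[[0, 13], [-4, 12], [-7, 11], [-9, 9], [-12, 6], [-12, 3], [-13, 0], [-12, -4], [-11, -7], [-9, -9], [-6, -12], [-3, -12], [0, -13], [4, -12], [7, -11], [9, -9], [12, -6], [12, -3], [13, 0], [12, 4], [11, 7], [9, 9], [6, 12], [3, 12]]
```

carry_out --plan '[[[5, 8, 0, 0, 0, 0, 10], [3, 8, 0, 0, 0, 0, 10], [1, 8, 0, 0, 0, 0, 10]]]'

```text
time_s: 14.15
ee_pos: [0.482, 0.1246, 0.2234]
eef_rot: [-3.141, 0.002, 2.859]
force: [3.3, -7.1, -1.0]
grip_width: 0.0205
grip_force: 25.0
```

carry_out --plan '[[[0, 0, 0, 0, 0, 0, 10], [0, 0, 0, 0, 0, 0, 10]]]'

```text
time_s: 14.32
ee_pos: [0.4823, 0.1255, 0.2234]
eef_rot: [3.14, 0.001, 2.86]
force: [5.0, 3.1, -2.2]
grip_width: 0.0206
grip_force: 25.0
```

carry_out --plan '[[[3, 0, 0, 0, 0, 0, 10], [0, 0, 0, 0, 0, 0, 10], [0, 0, 0, 0, 0, 0, 10]]]'

```text
time_s: 14.57
ee_pos: [0.4811, 0.1255, 0.2235]
eef_rot: [3.14, 0.006, 2.859]
force: [22.9, -0.4, -8.7]
grip_width: 0.0205
grip_force: 25.0
```

carry_out --plan '[[[3, 0, 0, 0, 0, 0, 10], [0, 0, 0, 0, 0, 0, 10], [0, 0, 0, 0, 0, 0, 10]]]'

```text
time_s: 14.82
ee_pos: [0.4788, 0.1262, 0.2237]
eef_rot: [3.139, 0.008, 2.859]
force: [27.1, -3.2, -10.2]
grip_width: 0.0206
grip_force: 25.0
```

carry_out --plan '[[[-6, 0, 0, 0, 0, 0, 10], [0, 0, 0, 0, 0, 0, 10], [0, 0, 0, 0, 0, 0, 10]]]'

```text
time_s: 15.07
ee_pos: [0.481, 0.1255, 0.2235]
eef_rot: [3.141, -0.003, 2.86]
force: [-8.9, 5.2, 6.0]
grip_width: 0.0208
grip_force: 25.0
```

carry_out --plan '[[[0, 0, 0, 0, 0, 0, 45], [0, 0, 0, 0, 0, 0, 45], [0, 0, 0, 0, 0, 0.124, 45], [0, 0, 0, 0, 0, 0.124, 45], [0, 0, 0, 0, 0, 0.124, 45], [0, 0, 0, 0, 0, 0.124, 45], [0, 0, 0, 0, 0, 0.124, 45], [0, 0, 0, 0, 0, 0.124, 45], [0, 0, 0, 0, 0, 0.124, 45], [0, 0, 0, 0, 0, 0.124, 45], [0, 0, 0, 0, 0, 0.124, 45], [0, 0, 0, 0, 0, 0.124, 45], [0, 0, 0, 0, 0, 0.124, 45], [0, 0, 0, 0, 0, 0.124, 45], [0, 0, 0, 0, 0, 0, 10], [0, 0, 0, 0, 0, 0, 10], [0, 0, 0, 0, 0, 0, 10], [0, 0, 0, 0, 0, 0, 10], [0, 0, 0, 0, 0, 0, 10]]]' --squeeze 16

```text
time_s: 16.65
ee_pos: [0.4814, 0.125, 0.2232]
eef_rot: [-3.14, 0.0, 1.374]
force: [-3.9, 0.7, 1.6]
grip_width: 0.0206
grip_force: 16.0
```

carry_out --plan '[[[6, 0.36, 0, 0, 0, 0.12, 10], [6, 0.36, 0, 0, 0, 0.12, 10], [6, 0.36, 0, 0, 0, 0.12, 10], [6, 0.36, 0, 0, 0, 0.12, 10], [6, 0.36, 0, 0, 0, 0.12, 10], [6, 0.36, 0, 0, 0, 0.12, 10], [6, 0.36, 0, 0, 0, 0.12, 10], [6, 0.36, 0, 0, 0, 0.12, 10], [6, 0.36, 0, 0, 0, 0.12, 10], [6, 0.36, 0, 0, 0, 0.12, 10], [6, 0.36, 0, 0, 0, 0.12, 10], [6, 0.36, 0, 0, 0, 0.12, 10], [6, 0.36, 0, 0, 0, 0.12, 10], [6, 0.36, 0, 0, 0, 0.12, 10], [6, 0.36, 0, 0, 0, 0.12, 10], [0, 0, 0, 0, 0, 0, 10]]]'

```text
time_s: 17.98
ee_pos: [0.552, 0.1597, 0.2232]
eef_rot: [3.14, 0.0, -0.435]
force: [-1.8, -7.2, 2.7]
grip_width: 0.0206
grip_force: 16.0
```

carry_out --plan '[[[0, 0, 0, 0, 0, 0, 45], [0, 0, 0, 0, 0, 0, 45], [0, 0, 0, 0, 0, -0.1208, 45], [0, 0, 0, 0, 0, -0.1208, 45], [0, 0, 0, 0, 0, -0.1208, 45], [0, 0, 0, 0, 0, -0.1208, 45], [0, 0, 0, 0, 0, -0.1208, 45], [0, 0, 0, 0, 0, -0.1208, 45], [0, 0, 0, 0, 0, -0.1208, 45], [0, 0, 0, 0, 0, -0.1208, 45], [0, 0, 0, 0, 0, -0.1208, 45], [0, 0, 0, 0, 0, -0.1208, 45], [0, 0, 0, 0, 0, -0.1208, 45], [0, 0, 0, 0, 0, -0.1208, 45], [0, 0, 0, 0, 0, -0.1208, 45], [0, 0, 0, 0, 0, -0.1208, 45], [0, 0, 0, 0, 0, -0.1208, 45], [0, 0, 0, 0, 0, -0.1208, 45], [0, 0, 0, 0, 0, -0.1208, 45], [0, 0, 0, 0, 0, -0.1208, 45]]]'

```text
time_s: 19.65
ee_pos: [0.5516, 0.1608, 0.2232]
eef_rot: [3.141, -0.0, 1.754]
force: [0.8, 0.5, -0.4]
grip_width: 0.0451
grip_force: 0.0
```

carry_out --plan '[[[0, 0, 0, 0, 0, -0.1208, 45], [0, 0, 0, 0, 0, -0.1208, 45], [0, 0, 0, 0, 0, -0.1208, 45], [0, 0, 0, 0, 0, -0.1208, 45], [0, 0, 0, 0, 0, -0.1208, 45], [0, 0, 0, 0, 0, -0.1208, 45], [0, 0, 0, 0, 0, -0.1208, 45], [0, 0, 0, 0, 0, -0.1208, 45], [0, 0, 0, 0, 0, 0, 10], [0, 0, 0, 0, 0, 0, 10], [0, 0, 0, 0, 0, 0, 10], [0, 0, 0, 0, 0, 0, 10], [0, 0, 0, 0, 0, 0, 10]]]'

```text
time_s: 20.73
ee_pos: [0.5514, 0.16, 0.2233]
eef_rot: [-3.14, -0.0, 2.71]
force: [-4.6, -5.2, 1.4]
grip_width: 0.0207
grip_force: 16.0
```

carry_out --plan '[[[-6, -0.36, 0, 0, 0, 0.12, 10], [-6, -0.36, 0, 0, 0, 0.12, 10], [-6, -0.36, 0, 0, 0, 0.12, 10], [-6, -0.36, 0, 0, 0, 0.12, 10], [-6, -0.36, 0, 0, 0, 0.12, 10], [-6, -0.36, 0, 0, 0, 0.12, 10], [-6, -0.36, 0, 0, 0, 0.12, 10], [-6, -0.36, 0, 0, 0, 0.12, 10], [-6, -0.36, 0, 0, 0, 0.12, 10], [-6, -0.36, 0, 0, 0, 0.12, 10], [-6, -0.36, 0, 0, 0, 0.12, 10], [-6, -0.36, 0, 0, 0, 0.12, 10], [-6, -0.36, 0, 0, 0, 0.12, 10], [-6, -0.36, 0, 0, 0, 0.12, 10], [-6, -0.36, 0, 0, 0, 0.12, 10], [0, 0, 0, 0, 0, 0, 10]]]'

```text
time_s: 22.07
ee_pos: [0.5702, 0.0838, 0.2233]
eef_rot: [3.142, 0.0, 0.905]
force: [1.0, 0.1, -1.1]
grip_width: 0.0101
grip_force: 0.0
```

The gripper closed to 10 mm, so the handle slipped out, most likely because the wheel reached its stop. I'll look for the handle.

Run:
```python
from h import *
from station import optics,telemetry
d={n:optics.camera(n) for n in("side","top")}
pickle.dump(d,open("c5.pkl","wb"))
b=cv2.resize(d["side"]["pixels"][140:215,245:345,::-1],None,fx=7,fy=7,interpolation=2)
cv2.imwrite("pics/c5.png",b)
```

```text
(no output)
```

View pics/c5.png

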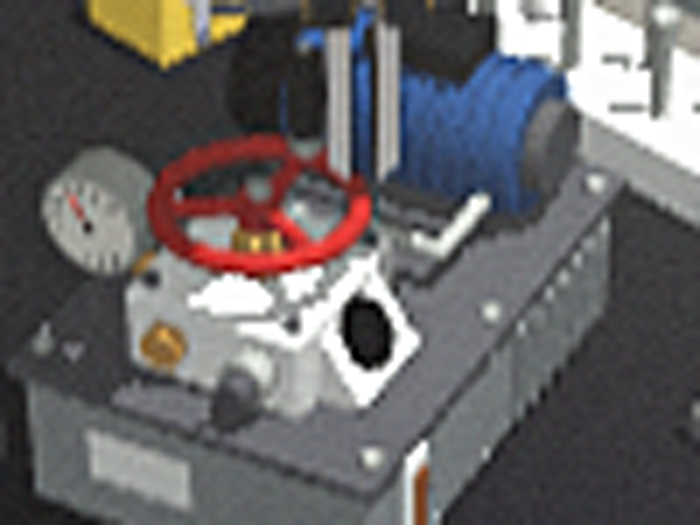

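Run:
```python
from h import *
c=pickle.load(open("c5.pkl","rb"))["side"]
for a in range(-50,70,10):
    p=lambda z:((proj(c,[.530+.05*np.cos(np.radians(a)),.1155+.05*np.sin(np.radians(a)),z])-[245,140]+.5)*7).round()
    print(a,p(.2),p(.25))
```

```text
-50 [360. 193.] [360. 108.]
-40 [360. 183.] [360.  98.]
-30 [357. 173.] [357.  88.]
-20 [352. 163.] [352.  78.]
-10 [343. 155.] [343.  69.]
0 [332. 147.] [332.  62.]
10 [319. 140.] [318.  55.]
20 [304. 135.] [303.  50.]
30 [288. 132.] [287.  47.]
40 [271. 130.] [270.  45.]
50 [254. 130.] [252.  45.]
60 [237. 131.] [234.  46.]
```

The picture shows the handle at crop (305,100), with its foot at about (305,148). That matches an angle of about 20° on the wheel circle, at (0.577, 0.133). I'll rise, go over it and regrip more firmly.

carry_out --plan '[[[0, 0, -15, 0, 0, 0, 10], [0, 0, -25, 0, 0, 0, 70], [0, 0, -20, 0, 0, 0, 70], [10, -6, 0, 0, 0, 0, 70], [17, -10, 0, 0, 0, 0, 70], [16, -9, 0, 0, 0, 0, 70], [0, 0, 0, 0, 0, 0, 70], [0, 0, 15, 0, 0, 0, 70], [0, 0, 20, 0, 0, 0, 70], [0, 0, 15, 0, 0, 0, 70], [0, 0, 10, 0, 0, 0, 70], [0, 0, 0, 0, 0, 0, 70], [0, 0, 0, 0, 0, 0, 10], [0, 0, 0, 0, 0, 0, 10], [0, 0, 0, 0, 0, 0, 10], [0, 0, 0, 0, 0, 0, 10], [0, 0, 0, 0, 0, 0, 10], [0, 0, 0, 0, 0, 0, 10]]]' --squeeze 30

```text
time_s: 23.67
ee_pos: [0.5771, 0.1337, 0.2236]
eef_rot: [3.141, -0.0, 0.913]
force: [-0.3, -0.3, 0.8]
grip_width: 0.0335
grip_force: 0.0
```

carry_out --plan '[[[0, 0, 0, 0, 0, 0, 10], [0, 0, 0, 0, 0, 0, 10], [0, 0, 0, 0, 0, 0, 10], [0, 0, 0, 0, 0, 0, 10]]]'

```text
time_s: 24.0
ee_pos: [0.5773, 0.1335, 0.2234]
eef_rot: [3.141, -0.0, 0.912]
force: [3.9, -2.4, 0.0]
grip_width: 0.0202
grip_force: 30.0
```

carry_out --plan '[[[-2, 3.4, 0, 0, 0, 0, 10], [0, 0, 0, 0, 0, 0, 10], [0, 0, 0, 0, 0, 0, 10]]]'

```text
time_s: 24.25
ee_pos: [0.5784, 0.1307, 0.2234]
eef_rot: [-3.14, -0.001, 0.913]
force: [0.4, 5.3, 1.7]
grip_width: 0.0202
grip_force: 30.0
```

carry_out --plan '[[[-2, 3.4, 0, 0, 0, 0, 10], [0, 0, 0, 0, 0, 0, 10]]]'

```text
time_s: 24.42
ee_pos: [0.5784, 0.1299, 0.2234]
eef_rot: [-3.134, -0.003, 0.915]
force: [-11.2, 24.1, 4.8]
grip_width: 0.0205
grip_force: 30.0
```

carry_out --plan '[[[-2, 3.4, 0, 0, 0, 0, 10], [0, 0, 0, 0, 0, 0, 10]]]'

```text
time_s: 24.58
ee_pos: [0.5773, 0.1276, 0.2233]
eef_rot: [-3.128, -0.0, 0.916]
force: [-34.1, 31.5, 12.2]
grip_width: 0.0203
grip_force: 30.0
```

carry_out --plan '[[[2, -2.4, 0, 0, 0, 0, 10], [0, 0, 0, 0, 0, 0, 10], [0, 0, 0, 0, 0, 0, 10], [0, 0, 0, 0, 0, 0, 10], [0, 0, 0, 0, 0, 0, 10], [0, 0, 0, 0, 0, 0, 10]]]'

```text
time_s: 25.08
ee_pos: [0.5773, 0.1281, 0.2233]
eef_rot: [-3.132, 0.003, 0.915]
force: [-29.8, 13.1, 11.9]
grip_width: 0.0203
grip_force: 30.0
```

Run:
```python
import numpy as np
yaw=.914;C=np.array([530.5,115.5]);r=49.5
x=np.array([np.cos(yaw),np.sin(yaw)]);y=np.array([np.sin(yaw),-np.cos(yaw)])
P=[[581,125.6]]+[C+r*np.array([np.cos(a),np.sin(a)]) for a in np.radians(np.r_[15,np.arange(27,736,12)])]
P=np.array(P);Q=np.round(np.c_[P@x,P@y]);D=np.diff(Q,axis=0)
print(D.shape,[[int(v) for v in d] for d in D], np.abs(D[1:31]-D[31:61]).max())
```

```text
(61, 2) [[1, -3], [5, -9], [4, -10], [1, -10], [-1, -11], [-3, -9], [-5, -10], [-7, -7], [-8, -7], [-9, -4], [-10, -2], [-11, -1], [-10, 2], [-9, 4], [-9, 6], [-7, 8], [-5, 8], [-4, 10], [-1, 10], [1, 11], [3, 10], [5, 9], [6, 8], [9, 6], [9, 4], [10, 3], [10, 0], [11, -2], [9, -4], [9, -6], [7, -7], [5, -9], [4, -10], [1, -10], [-1, -11], [-3, -9], [-5, -10], [-7, -7], [-8, -7], [-9, -4], [-10, -2], [-11, -1], [-10, 2], [-9, 4], [-9, 6], [-7, 8], [-5, 8], [-4, 10], [-1, 10], [1, 11], [3, 10], [5, 9], [6, 8], [9, 6], [9, 4], [10, 3], [10, 0], [11, -2], [9, -4], [9, -6], [7, -7]] 0.0
```

carry_out --plan '[[[1, -3, 0, 0, 0, 0, 10], [0, 0, 0, 0, 0, 0, 10], [5, -9, 0, 0, 0, 0, 10], [4, -10, 0, 0, 0, 0, 10], [1, -10, 0, 0, 0, 0, 10], [-1, -11, 0, 0, 0, 0, 10], [-3, -9, 0, 0, 0, 0, 10], [-5, -10, 0, 0, 0, 0, 10], [-7, -7, 0, 0, 0, 0, 10], [-8, -7, 0, 0, 0, 0, 10], [-9, -4, 0, 0, 0, 0, 10], [-10, -2, 0, 0, 0, 0, 10]]]' --squeeze 40

```text
time_s: 26.08
ee_pos: [0.4962, 0.1507, 0.2235]
eef_rot: [3.141, -0.002, 0.913]
force: [4.2, 5.0, -0.0]
grip_width: 0.0204
grip_force: 40.0
```

carry_out --plan '[[[-11, -1, 0, 0, 0, 0, 10], [-10, 2, 0, 0, 0, 0, 10], [-9, 4, 0, 0, 0, 0, 10], [-9, 6, 0, 0, 0, 0, 10], [-7, 8, 0, 0, 0, 0, 10], [-5, 8, 0, 0, 0, 0, 10], [-4, 10, 0, 0, 0, 0, 10], [-1, 10, 0, 0, 0, 0, 10], [1, 11, 0, 0, 0, 0, 10], [3, 10, 0, 0, 0, 0, 10], [5, 9, 0, 0, 0, 0, 10], [6, 8, 0, 0, 0, 0, 10], [9, 6, 0, 0, 0, 0, 10], [9, 4, 0, 0, 0, 0, 10], [10, 3, 0, 0, 0, 0, 10], [10, 0, 0, 0, 0, 0, 10], [11, -2, 0, 0, 0, 0, 10], [9, -4, 0, 0, 0, 0, 10], [9, -6, 0, 0, 0, 0, 10], [7, -7, 0, 0, 0, 0, 10]]]'

```text
time_s: 27.75
ee_pos: [0.5775, 0.1277, 0.2233]
eef_rot: [-3.139, 0.005, 0.912]
force: [-22.8, -13.0, 11.6]
grip_width: 0.0203
grip_force: 40.0
```

carry_out --plan '[[[4.4, -9.8, 0, 0, 0, 0, 10], [4, -10, 0, 0, 0, 0, 10], [1, -10, 0, 0, 0, 0, 10], [-1, -11, 0, 0, 0, 0, 10], [-3, -9, 0, 0, 0, 0, 10], [-5, -10, 0, 0, 0, 0, 10], [-7, -7, 0, 0, 0, 0, 10], [-8, -7, 0, 0, 0, 0, 10], [-9, -4, 0, 0, 0, 0, 10], [-10, -2, 0, 0, 0, 0, 10], [-11, -1, 0, 0, 0, 0, 10], [-10, 2, 0, 0, 0, 0, 10], [-9, 4, 0, 0, 0, 0, 10], [-9, 6, 0, 0, 0, 0, 10], [-7, 8, 0, 0, 0, 0, 10], [-5, 8, 0, 0, 0, 0, 10], [-4, 10, 0, 0, 0, 0, 10], [-1, 10, 0, 0, 0, 0, 10], [1, 11, 0, 0, 0, 0, 10], [3, 10, 0, 0, 0, 0, 10]]]'

```text
time_s: 29.42
ee_pos: [0.5161, 0.0652, 0.2234]
eef_rot: [-3.141, 0.006, 0.912]
force: [-10.6, -14.4, 7.5]
grip_width: 0.0205
grip_force: 40.0
```

carry_out --plan '[[[5, 9, 0, 0, 0, 0, 10], [6, 8, 0, 0, 0, 0, 10], [9, 6, 0, 0, 0, 0, 10], [9, 4, 0, 0, 0, 0, 10], [10, 3, 0, 0, 0, 0, 10], [10, 0, 0, 0, 0, 0, 10], [11, -2, 0, 0, 0, 0, 10], [9, -4, 0, 0, 0, 0, 10], [9, -6, 0, 0, 0, 0, 10], [7, -7, 0, 0, 0, 0, 10], [0, 0, 0, 0, 0, 0, 10], [0, 0, 0, 0, 0, 0, 10], [0, 0, 0, 0, 0, 0, 10], [0, 0, 0, 0, 0, 0, 10]]]'

```text
time_s: 30.58
ee_pos: [0.5768, 0.1286, 0.2234]
eef_rot: [-3.139, 0.002, 0.913]
force: [-11.0, 1.0, 6.3]
grip_width: 0.0204
grip_force: 40.0
```

Run:
```python
from h import *
from station import optics,telemetry
d={n:optics.camera(n) for n in("side","top")}
o=telemetry.get_obs();print(o['time_s'],o['ee_pos'],o['force'],o['joint_vel'],o['grip_width'],o['grip_force'])
pickle.dump(d,open("c6.pkl","wb"))
a=cv2.resize(d["top"]["pixels"][:,:,::-1],(420,315));b=cv2.resize(d["side"]["pixels"][140:215,245:345,::-1],(375,281),interpolation=2)
m=np.zeros((315,795,3),np.uint8);m[:,:420]=a;m[:281,420:]=b;cv2.imwrite("pics/c6.png",m)
```

```text
30.6833 [0.57677966 0.12859279 0.22337803] [-10.42840401   2.17583413   5.9625928 ] [-0.00095301  0.00171425  0.00047383  0.00153541 -0.00078821 -0.00137728] 0.020313055468538413 40.00133777735755
```

View pics/c6.png

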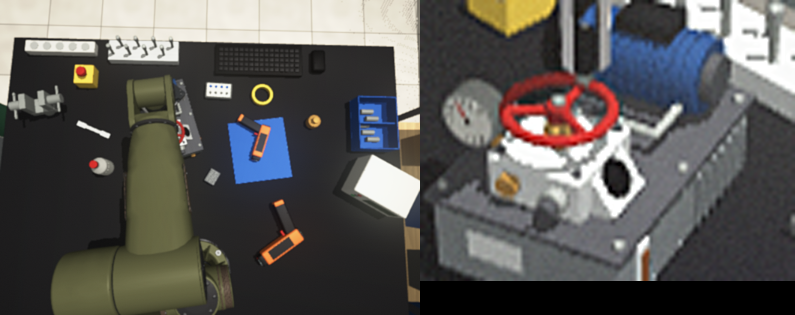

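The final picture shows the thermometer lying on the mat at (258,140), the bystanders unmoved, and the gripper on the handle. The TCP is within 1 mm of where it was at the stop, two turns later. Handing in.

```bash
python3 -c "
from station import ctrl
print(ctrl.hand_in())"
```

```text
the job is handed in; nothing more can be done
None
```

I handed the job in at about 31 s: temperature reading held for over 1.6 s, thermometer back flat on the mat, wheel closed to its stop, then opened two turns (TCP within 1 mm of its stop position). The handle is still gripped at 40 N; it slipped out once while closing and I regripped it. No verdict came back at hand-in.

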